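# Turn the sample queue round for the grinder

## Task

The four sample jars stand in a row on the intake rack (flat grey tray with black rubber pads); move them all to the grinding rack (white tray with four ribbed compartments) in reverse order: the jar nearest the black ball knob on the intake rack goes into the compartment farthest from the ball knob on the grinding rack, the next one into the next compartment, and so on, until the jar farthest from the intake knob stands nearest the grinding rack's knob. Stand each jar upright on the floor of its own compartment, setting it down rather than dropping it, never knock a jar over, and leave the mortar bowl, the beaker and the brush where they are.

Things in the scene. Friction and masses are not known exactly. Their poses are not given: they have to be found in the camera images.
- intake_rack: fixed flat grey tray 74 (x) x 306 (y) x 10 mm, level, any yaw, left or right of centre. Origin: table height, middle of its row of four places at y = -96, -32, +32, +96 mm (x = 0). A black ball knob (28 mm ball, top 62 mm above the table) stands at y = +150 mm; the tray spans y = -134 to +172 mm.
- grinding_rack: fixed white tray, same size, span and black ball knob (at y = +150 mm) as the intake rack, any yaw, on the other side. Origin: table height, middle of its row of four compartments centred at y = -96, -32, +32, +96 mm (x = 0), empty at the start. Each is 56 x 56 mm inside, floor 10 mm above the table; steel ribs around it 6 to 8 mm thick, tops 20 mm above the table.
- jar_tall: tall slim steel can, 38 mm diameter up to 66 mm, then a stepped lid of 33 mm diameter, 78 mm high in all, about 0.2 kg. Stands upright, closed and rigid (lid does not come off), within 3 mm of its pad's centre. Origin: centre of its underside, z up along its axis; its yaw is arbitrary (round).
- jar_short: short wide plain steel can, 46 mm diameter, 54 mm high, with a thin dark disc on its flat top, about 0.22 kg. Stands upright, closed and rigid (lid does not come off), within 3 mm of its pad's centre. Origin: centre of its underside, z up along its axis; its yaw is arbitrary (round).
- jar_bottle: white plastic bottle: body 42 mm diameter up to 46 mm, sloping shoulder to 54 mm, small grey cap 24 mm diameter, 70 mm high in all, about 0.12 kg. Stands upright, closed and rigid (lid does not come off), within 3 mm of its pad's centre. Origin: centre of its underside, z up along its axis; its yaw is arbitrary (round).
- jar_mushroom: white plastic jar with an overhanging grey lid: body 36 mm diameter up to 40 mm, lid 47 mm diameter from 40 to 62 mm, its height in all, about 0.13 kg. Stands upright, closed and rigid (lid does not come off), within 3 mm of its pad's centre. Origin: centre of its underside, z up along its axis; its yaw is arbitrary (round).
- pad_tall: fixed black rubber pad 56 x 56 x 4 mm on the intake rack, on which the tall slim can stands at every start. Origin: centre of its underside (its top is 4 mm higher, 14 mm above the table); axes parallel to the intake rack's. It stays, so it keeps marking where that jar came from. Its place in the row varies.
- pad_short: fixed black rubber pad 56 x 56 x 4 mm on the intake rack, on which the short wide can stands at every start. Origin: centre of its underside (its top is 4 mm higher, 14 mm above the table); axes parallel to the intake rack's. It stays, so it keeps marking where that jar came from. Its place in the row varies.
- pad_bottle: fixed black rubber pad 56 x 56 x 4 mm on the intake rack, on which the bottle stands at every start. Origin: centre of its underside (its top is 4 mm higher, 14 mm above the table); axes parallel to the intake rack's. It stays, so it keeps marking where that jar came from. Its place in the row varies.
- pad_mushroom: fixed black rubber pad 56 x 56 x 4 mm on the intake rack, on which the overhanging-lid jar stands at every start. Origin: centre of its underside (its top is 4 mm higher, 14 mm above the table); axes parallel to the intake rack's. It stays, so it keeps marking where that jar came from. Its place in the row varies.
There are look-alikes about, which are no part of the job. What is shaped like the jar_mushroom but purple or yellow is not meant.

How it is judged:
By the outcome, as a careful person would: the job done as asked, in the order asked, and still so for the second after the job is handed in, with the robot touching nothing.
It also fails if it takes over 118 s, if anything falls off the work surface, if the arm or the gripper's body presses on something with over 40 N, if the wrist force passes 120 N, or if a joint passes its speed limit or range.

## Robot

A 6-joint arm with a two-finger parallel gripper is mounted at the origin on the work surface. World frame = base frame: x ahead of the robot, y to its left, z up, the work surface at z = 0. Lengths are in m, angles in rad, forces in N, time in s.
With the tool pointing down it reaches from about 0.375 to 0.75 m from the base axis. Payload 9 kg.
Tool frame: the origin (TCP) lies at the very end of the fingers, on their centre line; the grasp point (between the pads) lies 19 mm behind it; z points along the fingers, y is the line along which they close (so a half turn about z gives the same grasp; the last joint's range is limited). The gripper opens to 85 mm and grips with 20 to 120 N. Pads are 22 mm wide; open, the fingers measure 114 mm over their backs; the gripper's body (76 mm by 85 mm) begins 54 mm behind the grasp point. The pads swing forward as they close: fully open they stand 13 mm farther back than shut.
Start: joints at [1.11, 0.104, 0.097, 1.564, 0, 1.353], TCP at [0.144, 0.582, 0.231] pointing down, gripper open.
Joint ranges: [-2.99, 2.99], [-0.84, 1.86], [-1.1, 1.16], [-1.84, 2.11], [-1.51, 1.56], [-3.14, 3.14]. Speed limits (rad/s): [2.22, 2.22, 2.57, 3.14, 3.14, 3.14].

## Interface

Orientations are given as [roll, pitch, yaw] about the fixed x, y, z axes, in that order (R = Rz(yaw) Ry(pitch) Rx(roll)).
In Python, from plant import sensors, optics, arm gives the robot as it stands.
- The arm moves only by the shell command python3 -m handwheel 'ROWS' [OPENING] [FORCE]. ROWS is a JSON object of lists of equal length, an entry for each row: "delta_pos": the shift along the tool's x, y, z in m, a list of three; "rotation": the turn, a rotation vector about the tool's x, y, z in rad, a list of three. A call has exactly 5 rows; each row is the pose to reach, as a shift and turn from the pose commanded when the call began, along the tool's axes at that moment; what a row does not reach only later rows make up. A row lasts 1/12 s, in which the tool goes at most 41.7 mm and 7.16 degrees, less where a joint would pass 70% of its speed; a pose out of reach is approached as far as the arm can. A call with a gripper value outside its range is refused whole. OPENING is the opening, from -1 (shut) to 1 (fully open), set as the call begins (- or left out, the last holds). The fingers move at their own pace and stop on an object; FORCE is the grip in N (left out, the last holds). Time passes only in rows, so rows that repeat a pose let the fingers close, or fill a call up. It gives the time, the measured TCP pose, the force, the opening and the grip force at its end, in the units of the state.
- sensors.get_state(): the state, without advancing time (a new reading comes with each control period).
- optics.snapshot(name): name is "scene" or "top" or "wrist"; returns a dict with "image" (420x560x3 uint8, red, green, blue), "camera_matrix" (3x3 intrinsics, pixels), "R" (3x3) and "t" (3): a world point X has camera coordinates R X + t. Camera axes: x right, y down, z forward; pixel columns grow to the right and rows downward; lengths in m; the calibration is good to about 2 mm. A picture is of the moment at which its call begins. There is no depth.
- arm.job_done(): hands the job in; it is judged then, once.
The state is a dict: "time_s": time; "qpos": joint angles; "joint_vel": joint speeds; "effort": joint torques, N m; "ee_pos": TCP position; "tool_rot": TCP orientation; "ft_force": force on the tool from outside, world axes, zero at the start; "ft_torque": the same for the moment, N m; "opening": opening from 0.0 (shut) to 1.0 (fully open); "grip_force": force on a finger pad.
Only numpy, scipy, OpenCV 4.12 (cv2) and the standard library are available. Lean on these libraries where they do the work, as an engineer would, in place of code of your own. Each camera call takes 0.05 s, during which the arm holds its last target. There are 200 camera calls.

## Working session

There is one attempt and no reset: what is moved stays moved. The work goes in short steps, Python scripts to look and compute and a shell command to move; the robot and the scene stay as the last step left them, time stands still between calls to the robot, and variables do not carry over. Pictures are saved under pics/ and viewed, at most 14 in all, crops included, and the job is handed in when it is done.

```bash
mkdir -p pics; ls
cat > h.py <<'E'
import numpy as np,cv2,json
from plant import sensors,optics,arm
def snap(n,f):
    d=optics.snapshot(n); cv2.imwrite(f'pics/{f}.png',d['image'][:,:,::-1]); np.savez(f'pics/{f}.npz',**{k:np.array(d[k]) for k in('image','camera_matrix','R','t')})
def P(f):
    d=np.load(f'pics/{f}.npz'); return d['camera_matrix'],d['R'],d['t']
def plane(f,uv,z):
    K,R,t=P(f); c=-R.T@t; r=R.T@np.linalg.solve(K,[*uv,1]); return c+r*(z-c[2])/r[2]
def tri(*a):
    A=np.zeros((3,3));b=np.zeros(3)
    for f,uv in a:
        K,R,t=P(f); c=-R.T@t; r=R.T@np.linalg.solve(K,[*uv,1]); r/=np.linalg.norm(r); M=np.eye(3)-np.outer(r,r); A+=M;b+=M@c
    return np.linalg.solve(A,b)
def proj(f,X):
    K,R,t=P(f); p=K@(R@np.array(X)+t); return p[:2]/p[2]
E
python3 - <<'E'
from h import *
for n in('scene','top'): snap(n,n+'0'); print(n,-P(n+'0')[1].T@P(n+'0')[2])
print(sensors.get_state())
E
```

```text
pics
scene [0.87286835 0.5521621  0.54316626]
top [4.39764265e-01 7.90563497e-04 9.56000441e-01]
{'time_s': 0.1, 'qpos': array([ 1.11033226e+00,  1.04642504e-01,  9.65363222e-02,  1.56387571e+00,
       -1.01217269e-05,  1.35312083e+00]), 'joint_vel': array([ 0.0008248 , -0.00158503,  0.00053328,  0.00025202,  0.0001698 ,
        0.0010129 ]), 'effort': array([ 7.58312963e-03, -5.58209109e+01,  5.04719245e+01,  1.31315427e-02,
       -2.42989599e-04,  8.44104051e-06]), 'ee_pos': array([0.14409241, 0.58213911, 0.23059247]), 'tool_rot': array([-3.14043288e+00, -2.46153019e-04,  2.89880395e+00]), 'ft_force': array([ 0.22788331, -0.88065177,  1.20434655]), 'ft_torque': array([ 0.03376893, -0.04996663,  0.01366193]), 'grip_force': 0.0, 'opening': 0.9982252312168757}
```

View pics/scene0.png

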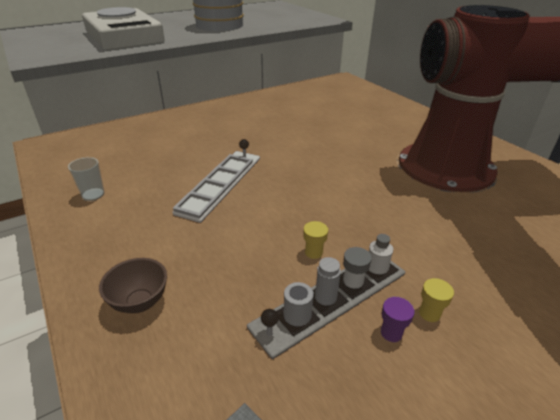

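View pics/top0.png

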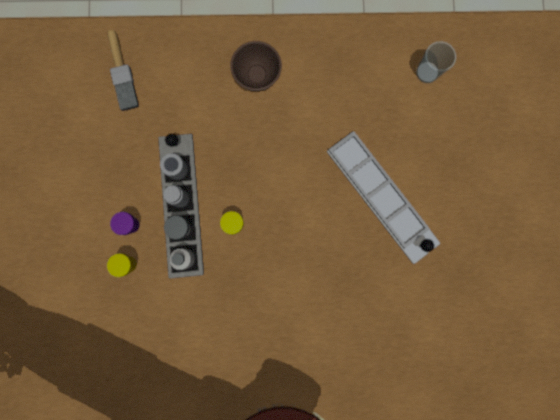

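Scene: jars run from the knob (270,318) in the order short, tall, mushroom, bottle (380,255). The grinding rack's knob is at (244,145). Top: intake rack from knob (172,140) to (187,275); grinding rack from (352,145) to knob (427,246). Yellow decoys are at (232,222) and (119,265), purple at (123,223). Next, enlarged crops.

Run:
```python
from h import *
def crop(f,x,y,w,h,s): 
    return cv2.resize(cv2.imread(f'pics/{f}.png')[y:y+h,x:x+w],None,fx=s,fy=s,interpolation=cv2.INTER_CUBIC)
a=crop('top0',140,125,110,160,3.5);b=crop('top0',322,125,118,160,3.5)
cv2.imwrite('pics/c1.png',np.hstack([a,b]))
cv2.imwrite('pics/c2.png',crop('scene0',240,215,190,140,4))
cv2.imwrite('pics/c3.png',crop('scene0',165,130,110,95,6))
print(P('top0')[0],a.shape)
```

```text
[[444.63569596   0.         283.63070473]
 [  0.         444.63569596 206.74078015]
 [  0.           0.           1.        ]] (560, 385, 3)
```

View pics/c1.png

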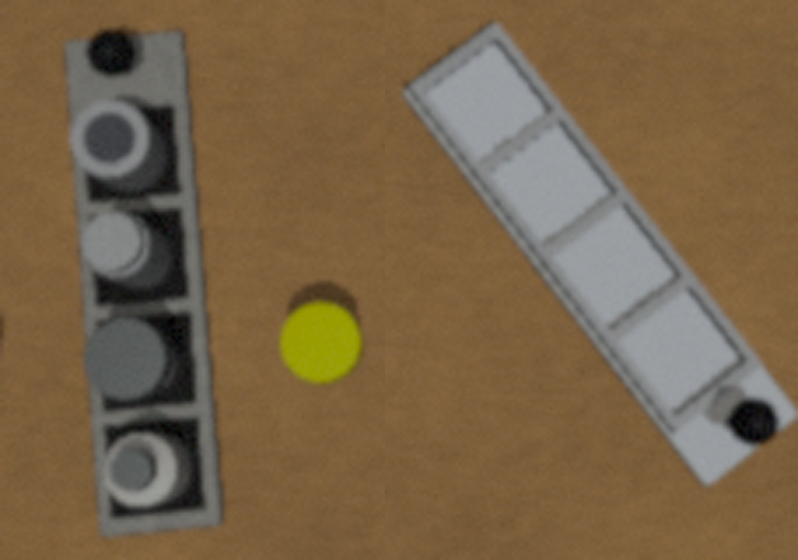

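View pics/c2.png

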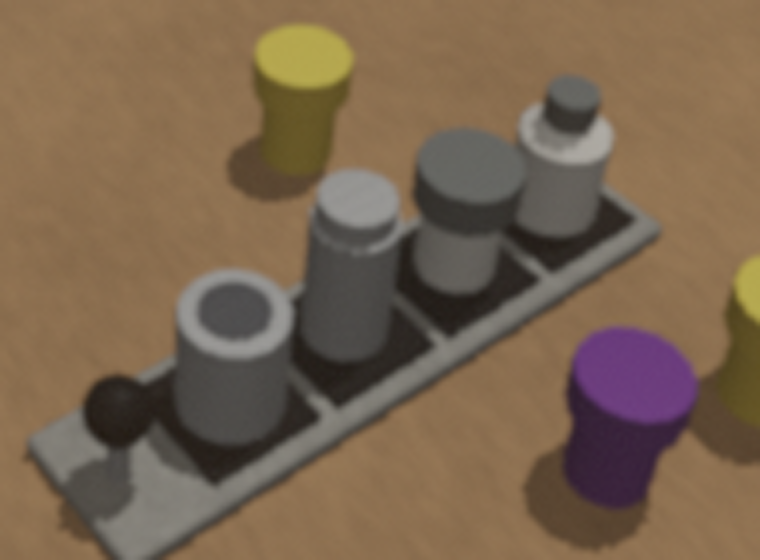

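View pics/c3.png

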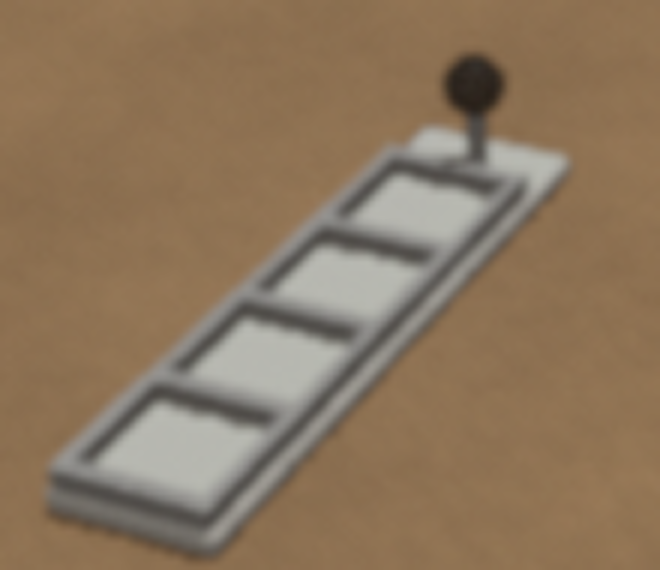

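Crop readings: the top view shows the jar tops at crop (109,140), (113,243), (127,359), (133,467) and the tray dividers at (519,139), (581,221), (645,302). The scene view shows the jar tops at (235,310), (358,200), (470,168), (573,95) and the dividers at (222,394), (301,312), (381,238). Both knobs are clear in both views. Next I triangulate these.

```bash
cat > m.py <<'E'
from h import *
g=lambda x,y,s,ox,oy:((x+.5)/s-.5+ox,(y+.5)/s-.5+oy)
T1=lambda x,y:g(x,y,3.5,140,125)
T2=lambda x,y:g(x-385,y,3.5,322,125)
S1=lambda x,y:g(x,y,4,240,215)
S2=lambda x,y:g(x,y,6,165,130)
E
python3 - <<'E'
from m import *
np.set_printoptions(precision=4,suppress=True)
for n,a,b in[('short',(109,140),(235,310)),('tall',(113,243),(358,200)),('mush',(127,359),(470,168)),('bottle',(133,467),(573,95)),('knob',(113,52),(118,410))]:
    print(n,tri(('top0',T1(*a)),('scene0',S1(*b))))
for n,a,b in[('d12',(519.5,139.5),(222,394)),('d23',(581.5,221.5),(301,312)),('d34',(645,302.5),(381,238)),('knob',(754,422),(474,84))]:
    print(n,tri(('top0',T2(*a)),('scene0',S2(*b))))
def fit(p,kn):
    pass
c=np.array([plane('top0',T1(*q),.01) for q in[(66,43),(183,31),(222,522),(101,534)]])
d=(c[0]+c[1]-c[2]-c[3])/2; print('intake',c[:,:2],np.linalg.norm(d)); u=d/np.linalg.norm(d); m=c.mean(0)-.019*u; print(m,u,np.degrees(np.arctan2(-u[0],u[1])))
for y in(96,32,-32,-96): print(y,m+u*y/1e3)
k=[plane('top0',T2(*q),.01) for q in[(797,408),(710,487)]];f=[plane('top0',T2(*q),.02) for q in[(497,22),(404,90)]]
d=(k[0]+k[1]-f[0]-f[1])/2;d[2]=0; print('grind',np.array(k+f)[:,:2],np.linalg.norm(d)); u=d/np.linalg.norm(d); m=(k[0]+k[1]+f[0]+f[1])/4-.019*u; print(m,u,np.degrees(np.arctan2(-u[0],u[1])))
for y in(-96,-32,32,96): print(y,m+u*y/1e3)
print([plane('top0',T2(*q),.02)for q in [(519.5,139.5),(581.5,221.5),(645,302.5)]])
E
```

```text
short [0.6199 0.2104 0.0652]
tall [0.5566 0.2032 0.0866]
mush [0.492  0.1994 0.0694]
bottle [0.4306 0.1942 0.0793]
knob [0.6763 0.2135 0.0449]
d12 [ 0.6217 -0.183   0.0173]
d23 [ 0.571  -0.2194  0.0174]
d34 [ 0.5193 -0.2551  0.0179]
knob [ 0.4455 -0.308   0.0469]
intake [[0.6915 0.2507]
 [0.6977 0.1786]
 [0.3961 0.156 ]
 [0.3907 0.2283]] 0.30202316825870196
[0.5251 0.202  0.01  ] [0.9972 0.0747 0.    ] -85.71588346885957
96 [0.6208 0.2091 0.01  ]
32 [0.557  0.2044 0.01  ]
-32 [0.4932 0.1996 0.01  ]
-96 [0.4293 0.1948 0.01  ]
grind [[ 0.4532 -0.3471]
 [ 0.4067 -0.2913]
 [ 0.6943 -0.1711]
 [ 0.6527 -0.1123]] 0.30140296680179807
[ 0.5671 -0.2192  0.015 ] [-0.8082 -0.5889  0.    ] 126.08025384733564
-96 [ 0.6447 -0.1627  0.015 ]
-32 [ 0.5929 -0.2004  0.015 ]
32 [ 0.5412 -0.2381  0.015 ]
96 [ 0.4895 -0.2758  0.015 ]
[array([ 0.6206, -0.1821,  0.02  ]), array([ 0.5692, -0.2179,  0.02  ]), array([ 0.5188, -0.2544,  0.02  ])]
```

Heights come out 3–6 mm below nominal (short .065/.068, tall .087/.092) and positions agree with the rack fit to about 2 mm. The order is confirmed. I approach with the fingers closing across the row (intake yaw ≈ 3.216).

```bash
cat > goal.py <<'E'
import sys
from h import *
from scipy.spatial.transform import Rotation as Ro
x,y,z,yaw=map(float,sys.argv[1:5]); s=sensors.get_state(); R=Ro.from_euler('xyz',s['tool_rot'])
T=Ro.from_euler('xyz',[np.pi,0,yaw])
print('t',round(s['time_s'],2),'pos',s['ee_pos'].round(4),'rpy',s['tool_rot'].round(4),'d',R.inv().apply(np.array([x,y,z])-s['ee_pos']).round(4),'rot',(R.inv()*T).as_rotvec().round(4),'open',round(float(s['opening']),3),'F',s['ft_force'].round(1),'g',s['grip_force'])
E
python3 goal.py .6203 .2095 .15 3.216
```

```text
t 0.1 pos [0.1441 0.5821 0.2306] rpy [-3.1404e+00 -2.0000e-04  2.8988e+00] d [-0.5518 -0.2471  0.0807] rot [-0.0011 -0.0004 -0.3172] open 0.998 F [ 0.2 -0.9  1.2] g 0.0
```

```bash
python3 -m handwheel '{"delta_pos":[[-0.037,-0.0165,0],[-0.074,-0.033,0],[-0.11,-0.049,0],[-0.147,-0.066,0],[-0.184,-0.082,0]],"rotation":[[0,0,0],[0,0,0],[0,0,0],[0,0,0],[0,0,0]]}' 0.6 40
python3 -m handwheel '{"delta_pos":[[-0.037,-0.0165,0],[-0.074,-0.033,0],[-0.11,-0.049,0],[-0.147,-0.066,0],[-0.184,-0.082,0]],"rotation":[[0,0,0],[0,0,0],[0,0,0],[0,0,0],[0,0,0]]}'
python3 -m handwheel '{"delta_pos":[[-0.037,-0.0165,0],[-0.074,-0.033,0],[-0.11,-0.049,0],[-0.147,-0.066,0.02],[-0.184,-0.083,0.04]],"rotation":[[0,0,-0.06],[0,0,-0.12],[0,0,-0.18],[0,0,-0.25],[0,0,-0.317]]}'
python3 goal.py .6203 .2095 .15 3.216
```

```text
time_s: 0.52
ee_pos: [0.304, 0.4571, 0.231]
tool_rot: [-3.141, -0.0, 2.899]
ft_force: [0.4, 0.1, -0.1]
opening: 0.801
grip_force: 0.0
time_s: 0.93
ee_pos: [0.4632, 0.3331, 0.2311]
tool_rot: [-3.141, -0.0, 2.899]
ft_force: [-0.3, 0.9, 0.7]
opening: 0.803
grip_force: 0.0
time_s: 1.35
ee_pos: [0.6175, 0.2126, 0.1949]
tool_rot: [3.141, 0.002, -3.064]
ft_force: [0.8, 0.7, 0.6]
opening: 0.805
grip_force: 0.0
t 1.35 pos [0.6175 0.2126 0.1949] rpy [ 3.1414e+00  2.1000e-03 -3.0643e+00] d [-0.0025 -0.0033  0.0449] rot [0.0002 0.0021 0.0029] open 0.805 F [0.8 0.7 0.6] g 0.0
```

```bash
python3 -m handwheel '{"delta_pos":[[-0.001,-0.001,0.015],[-0.002,-0.002,0.03],[-0.0025,-0.003,0.045],[-0.0025,-0.003,0.045],[-0.0025,-0.003,0.045]],"rotation":[[0,0,0.003],[0,0,0.003],[0,0,0.003],[0,0,0.003],[0,0,0.003]]}' >/dev/null
python3 - <<'E'
from h import *
snap('wrist','w1'); print(sensors.get_state()['ee_pos'])
print(*[proj('w1',p).round(1) for p in [(.6203,.2095,.068),(.6208,.2091,.014),(.557,.2038,.092)]])
E
python3 goal.py .6203 .2095 .03 3.216
```

```text
[0.61800709 0.21139839 0.14991345]
[279.6 216.8] [279.6 196.5] [276.9 128. ]
t 1.82 pos [0.618  0.2114 0.1499] rpy [ 3.1415e+00 -3.0000e-04 -3.0703e+00] d [-0.0022 -0.0021  0.1199] rot [ 0.0001 -0.0003 -0.0031] open 0.797 F [-0.2  0.4  0.7] g 0.0
```

View pics/w1.png

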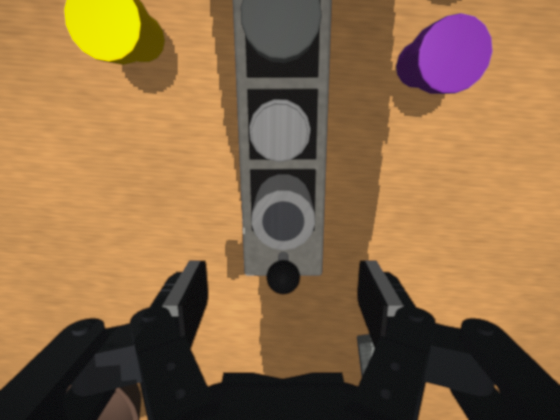

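Wrist view: the short jar is at (283,219) against a predicted (280,217), and the tall one at (280,130) against (277,128). Both agree within about 2.5 mm, and the jar lies midway between the fingers. Descending.

```bash
python3 -m handwheel '{"delta_pos":[[-0.003,-0.001,0.025],[-0.003,-0.001,0.05],[-0.003,-0.001,0.075],[-0.003,-0.001,0.1],[-0.003,-0.001,0.12]],"rotation":[[0,0,-0.003],[0,0,-0.003],[0,0,-0.003],[0,0,-0.003],[0,0,-0.003]]}'
python3 -m handwheel '{"delta_pos":[[0,0,0],[0,0,0],[0,0,0],[0,0,0],[0,0,0]],"rotation":[[0,0,0],[0,0,0],[0,0,0],[0,0,0],[0,0,0]]}' -1 45
python3 -m handwheel '{"delta_pos":[[0,0,0],[0,0,0],[0,0,0],[0,0,0],[0,0,0]],"rotation":[[0,0,0],[0,0,0],[0,0,0],[0,0,0],[0,0,0]]}'
python3 goal.py .6203 .2095 .03 3.216
```

```text
time_s: 2.23
ee_pos: [0.6214, 0.2109, 0.0293]
tool_rot: [3.141, 0.001, -3.067]
ft_force: [-0.3, -0.2, 0.4]
opening: 0.797
grip_force: 0.0
time_s: 2.65
ee_pos: [0.6224, 0.2107, 0.0315]
tool_rot: [3.141, 0.003, -3.067]
ft_force: [0.4, 0.5, -1.8]
opening: 0.528
grip_force: 46.1
time_s: 3.07
ee_pos: [0.6216, 0.2106, 0.0301]
tool_rot: [3.141, 0.001, -3.067]
ft_force: [-0.6, 0.5, 2.6]
opening: 0.528
grip_force: 46.4
t 3.07 pos [0.6216 0.2106 0.0301] rpy [ 3.1415e+00  8.0000e-04 -3.0674e+00] d [ 0.0014 -0.001   0.0001] rot [ 0.0001  0.0008 -0.0002] open 0.528 F [-0.6  0.5  2.6] g 46.37840931303799
```

Gripped, opening 45 mm. I lift and carry it towards the far compartment.

```bash
python3 -m handwheel '{"delta_pos":[[0,0,-0.01],[0,0,-0.04],[0,0,-0.07],[0,0,-0.1],[0,0,-0.13]],"rotation":[[0,0,0],[0,0,0],[0,0,0],[0,0,0],[0,0,0]]}'
python3 -m handwheel '{"delta_pos":[[0,-0.03,0],[0,-0.07,0],[0,-0.11,0],[0,-0.15,0],[0,-0.19,0]],"rotation":[[0,0,0],[0,0,0],[0,0,0],[0,0,0],[0,0,0]]}'
python3 -m handwheel '{"delta_pos":[[0,-0.04,0],[0,-0.08,0],[0.002,-0.12,0],[0.0036,-0.155,0],[0.0036,-0.184,0]],"rotation":[[0,0,-0.11],[0,0,-0.22],[0,0,-0.33],[0,0,-0.44],[0,0,-0.55]]}'
python3 -m handwheel '{"delta_pos":[[0,0,0],[0,0,0],[0,0,0],[0,0,0],[0,0,0]],"rotation":[[0,0,0],[0,0,0],[0,0,0],[0,0,0],[0,0,0]]}'
python3 - <<'E'
from h import *
snap('wrist','w2'); snap('top','top2')
o=np.array([.568,-.2187]);u=np.array([-.811,-.585]);
v=np.array([-u[1],u[0]])
for y in(-64,0,64): print('div',y,*[proj('w2',(*(o+u*y/1e3+v*s),.02)).round(1) for s in(-.028,.028)])
print('knob',proj('w2',(*(o+u*.15),.048)))
a=cv2.imread('pics/w2.png'); cv2.imwrite('pics/w2b.png',cv2.resize(a,None,fx=1.4,fy=1.4,interpolation=cv2.INTER_CUBIC))
E
python3 goal.py .6459 -.1625 .16 3.7664
```

```text
time_s: 3.48
ee_pos: [0.6208, 0.2105, 0.1614]
tool_rot: [3.142, -0.0, -3.067]
ft_force: [0.8, 0.2, -1.4]
opening: 0.525
grip_force: 46.5
time_s: 3.9
ee_pos: [0.6351, 0.0194, 0.1602]
tool_rot: [3.142, 0.0, -3.067]
ft_force: [0.8, -0.5, -2.3]
opening: 0.527
grip_force: 46.6
time_s: 4.32
ee_pos: [0.6448, -0.1656, 0.1601]
tool_rot: [-3.141, -0.0, -2.513]
ft_force: [-0.3, 0.9, -2.0]
opening: 0.531
grip_force: 46.6
time_s: 4.73
ee_pos: [0.6455, -0.1613, 0.1598]
tool_rot: [3.141, 0.0, -2.517]
ft_force: [-0.4, -0.1, -1.6]
opening: 0.53
grip_force: 46.7
div -64 [314.4 154. ] [248.2 154. ]
div 0 [316.7  72.8] [245.7  72.9]
div 64 [319.4 -21.2] [242.8 -21.1]
knob [ 280.70387365 -211.60367255]
t 4.83 pos [ 0.6455 -0.1616  0.1597] rpy [ 3.1416e+00  1.0000e-04 -2.5164e+00] d [ 0.0002 -0.001  -0.0003] rot [0.     0.0001 0.0004] open 0.529 F [-0.   0.3 -1.3] g 46.677175937220454
```

View pics/w2b.png

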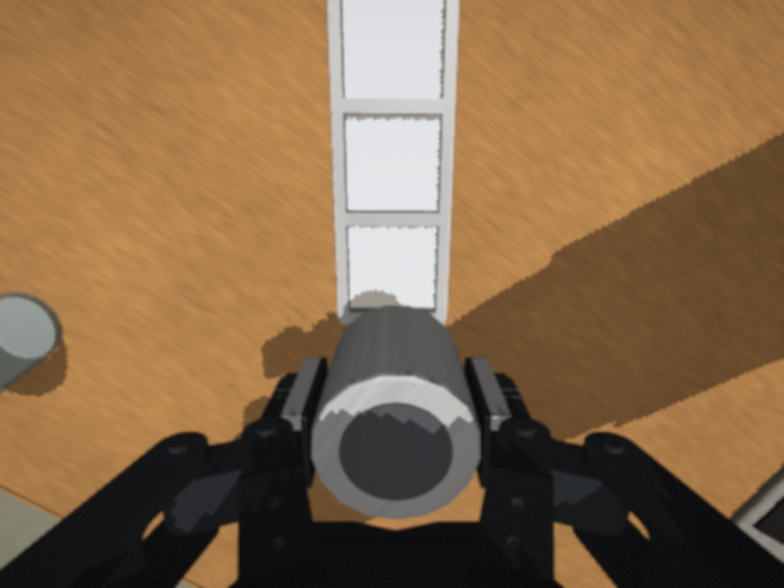

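Wrist view: the rack dividers centre on column 281 (÷1.4) at rows 156 and 77, against predicted 281 and 154/73. That is within about 2 mm, with the rack about 1.5 mm left of the tool. Setting down with -1.3 mm in tool y.

```bash
python3 -m handwheel '{"delta_pos":[[0,-0.0013,0.025],[0,-0.0013,0.055],[0,-0.0013,0.085],[0,-0.0013,0.11],[0,-0.0013,0.122]],"rotation":[[0,0,0],[0,0,0],[0,0,0],[0,0,0],[0,0,0]]}'
python3 -m handwheel '{"delta_pos":[[0,0,0.003],[0,0,0.005],[0,0,0.007],[0,0,0.009],[0,0,0.009]],"rotation":[[0,0,0],[0,0,0],[0,0,0],[0,0,0],[0,0,0]]}'
python3 -m handwheel '{"delta_pos":[[0,0,0.001],[0,0,0.002],[0,0,0.003],[0,0,0.003],[0,0,0.003]],"rotation":[[0,0,0],[0,0,0],[0,0,0],[0,0,0],[0,0,0]]}'
python3 goal.py .6459 -.1625 .026 3.7664
```

```text
time_s: 5.25
ee_pos: [0.6442, -0.1622, 0.0335]
tool_rot: [3.137, -0.002, -2.517]
ft_force: [-0.9, 0.0, -2.2]
opening: 0.527
grip_force: 46.7
time_s: 5.67
ee_pos: [0.647, -0.1641, 0.0298]
tool_rot: [-3.14, 0.001, -2.517]
ft_force: [-0.6, -0.1, -1.6]
opening: 0.526
grip_force: 46.7
time_s: 6.08
ee_pos: [0.6465, -0.1639, 0.0261]
tool_rot: [-3.141, 0.001, -2.517]
ft_force: [-0.7, 1.0, 2.8]
opening: 0.529
grip_force: 47.0
t 6.08 pos [ 0.6465 -0.1639  0.0261] rpy [-3.1409e+00  5.0000e-04 -2.5174e+00] d [-0.0003  0.0015  0.0001] rot [-0.0006  0.0005 -0.0006] open 0.529 F [-0.7  1.   2.8] g 46.98005872545764
```

Contact is felt (about 4 N change) at the expected height. Release, lift and head back for the tall jar.

```bash
python3 -m handwheel '{"delta_pos":[[0,0,0],[0,0,0],[0,0,0],[0,0,0],[0,0,0]],"rotation":[[0,0,0],[0,0,0],[0,0,0],[0,0,0],[0,0,0]]}' 0.45
python3 -m handwheel '{"delta_pos":[[0,0,0],[0,0,-0.02],[0,0,-0.05],[0,0,-0.09],[0,0,-0.13]],"rotation":[[0,0,0],[0,0,0],[0,0,0],[0,0,0],[0,0,0]]}'
python3 goal.py .558 .2045 .16 3.216
```

```text
time_s: 6.5
ee_pos: [0.6461, -0.1637, 0.0254]
tool_rot: [3.141, 0.0, -2.517]
ft_force: [0.9, -0.5, 0.6]
opening: 0.727
grip_force: 0.0
time_s: 6.92
ee_pos: [0.6453, -0.1633, 0.1561]
tool_rot: [3.14, -0.001, -2.517]
ft_force: [0.7, -0.3, -0.2]
opening: 0.726
grip_force: 0.0
t 6.92 pos [ 0.6453 -0.1633  0.1561] rpy [ 3.1397e+00 -9.0000e-04 -2.5174e+00] d [-0.1442  0.3495 -0.0034] rot [ 0.0016 -0.0014  0.5498] open 0.726 F [ 0.7 -0.3 -0.2] g 0.0
```

```bash
python3 -m handwheel '{"delta_pos":[[-0.014,0.034,0],[-0.028,0.07,0],[-0.043,0.105,0],[-0.058,0.14,0],[-0.072,0.175,0]],"rotation":[[0,0,0],[0,0,0],[0,0,0],[0,0,0],[0,0,0]]}'
python3 -m handwheel '{"delta_pos":[[-0.014,0.034,0],[-0.028,0.07,0],[-0.043,0.105,0],[-0.058,0.14,0],[-0.072,0.1745,0]],"rotation":[[0,0,0.11],[0,0,0.22],[0,0,0.33],[0,0,0.44],[0,0,0.55]]}'
python3 -m handwheel '{"delta_pos":[[0,0,0],[0,0,0],[0,0,0],[0,0,0],[0,0,0]],"rotation":[[0,0,0],[0,0,0],[0,0,0],[0,0,0],[0,0,0]]}' >/dev/null
python3 goal.py .558 .2045 .036 3.216
```

```text
time_s: 7.33
ee_pos: [0.6018, 0.0219, 0.1557]
tool_rot: [-3.141, 0.0, -2.518]
ft_force: [-0.3, 0.0, 0.2]
opening: 0.725
grip_force: 0.0
time_s: 7.75
ee_pos: [0.5581, 0.2058, 0.1558]
tool_rot: [3.141, 0.001, -3.073]
ft_force: [0.2, 0.7, -0.8]
opening: 0.726
grip_force: 0.0
t 8.17 pos [0.5592 0.2027 0.1555] rpy [-3.1415  0.     -3.0683] d [0.0011 0.0019 0.1195] rot [-0.0001  0.     -0.0012] open 0.725 F [ 0.1  0.7 -0.2] g 0.0
```

```bash
python3 -m handwheel '{"delta_pos":[[0.001,0.002,0.025],[0.001,0.002,0.05],[0.001,0.002,0.075],[0.001,0.002,0.1],[0.001,0.002,0.12]],"rotation":[[0,0,0],[0,0,0],[0,0,0],[0,0,0],[0,0,0]]}'
python3 -m handwheel '{"delta_pos":[[0,0,0],[0,0,0],[0,0,0],[0,0,0],[0,0,0]],"rotation":[[0,0,0],[0,0,0],[0,0,0],[0,0,0],[0,0,0]]}' -1 45
python3 -m handwheel '{"delta_pos":[[0,0,0],[0,0,0],[0,0,0],[0,0,0],[0,0,0]],"rotation":[[0,0,0],[0,0,0],[0,0,0],[0,0,0],[0,0,0]]}'
python3 goal.py .594 -.200 .036 3.7664
```

```text
time_s: 8.58
ee_pos: [0.5573, 0.2047, 0.0335]
tool_rot: [-3.142, -0.001, -3.069]
ft_force: [-0.0, 0.0, -0.8]
opening: 0.726
grip_force: 0.0
time_s: 9.0
ee_pos: [0.5587, 0.2059, 0.0371]
tool_rot: [3.141, 0.002, -3.068]
ft_force: [0.3, 0.8, -2.1]
opening: 0.433
grip_force: 46.0
time_s: 9.42
ee_pos: [0.5576, 0.206, 0.0356]
tool_rot: [3.142, 0.0, -3.067]
ft_force: [0.0, -0.1, -2.0]
opening: 0.433
grip_force: 46.0
t 9.42 pos [0.5576 0.206  0.0356] rpy [ 3.1415e+00  1.0000e-04 -3.0673e+00] d [-6.200e-03 -4.075e-01 -4.000e-04] rot [ 0.000e+00  1.000e-04 -5.505e-01] open 0.433 F [ 0.  -0.1 -2. ] g 45.973986983299255
```

Opening 37 mm: tall jar held.

```bash
python3 -m handwheel '{"delta_pos":[[0,0,-0.01],[0,0,-0.04],[0,0,-0.07],[0,0,-0.1],[0,0,-0.13]],"rotation":[[0,0,0],[0,0,0],[0,0,0],[0,0,0],[0,0,0]]}'
python3 -m handwheel '{"delta_pos":[[0,-0.035,0],[0,-0.075,0],[0,-0.115,0],[0,-0.155,0],[0,-0.195,0]],"rotation":[[0,0,0],[0,0,0],[0,0,0],[0,0,0],[0,0,0]]}'
python3 -m handwheel '{"delta_pos":[[-0.001,-0.04,0],[-0.002,-0.08,0],[-0.004,-0.12,0],[-0.006,-0.16,0],[-0.006,-0.19,0]],"rotation":[[0,0,-0.11],[0,0,-0.22],[0,0,-0.33],[0,0,-0.44],[0,0,-0.55]]}'
python3 -m handwheel '{"delta_pos":[[0,0,0],[0,0,0],[0,0,0],[0,0,0],[0,0,0]],"rotation":[[0,0,0],[0,0,0],[0,0,0],[0,0,0],[0,0,0]]}'
python3 goal.py .5945 -.201 .036 3.7664
```

```text
time_s: 9.83
ee_pos: [0.5574, 0.2059, 0.1678]
tool_rot: [3.141, 0.0, -3.067]
ft_force: [0.5, -0.3, -2.8]
opening: 0.432
grip_force: 46.1
time_s: 10.25
ee_pos: [0.572, 0.0097, 0.1667]
tool_rot: [-3.141, 0.001, -3.067]
ft_force: [0.4, -0.3, -2.3]
opening: 0.431
grip_force: 46.1
time_s: 10.67
ee_pos: [0.5922, -0.1809, 0.1664]
tool_rot: [-3.14, 0.0, -2.513]
ft_force: [1.2, -0.4, -1.8]
opening: 0.436
grip_force: 46.1
time_s: 11.08
ee_pos: [0.5923, -0.1764, 0.1659]
tool_rot: [-3.141, 0.0, -2.517]
ft_force: [-0.5, 0.4, -1.7]
opening: 0.43
grip_force: 46.1
t 11.08 pos [ 0.5923 -0.1764  0.1659] rpy [-3.1415e+00  3.0000e-04 -2.5166e+00] d [ 0.0126 -0.0213  0.1299] rot [-0.0001  0.0003  0.0002] open 0.43 F [-0.5  0.4 -1.7] g 46.14769700914621
```

Correct laterally at height first, then check the geometry before lowering.

```bash
python3 -m handwheel '{"delta_pos":[[0.006,-0.011,0],[0.0126,-0.0213,0.01],[0.0126,-0.0213,0.03],[0.0126,-0.0213,0.05],[0.0126,-0.0213,0.06]],"rotation":[[0,0,0],[0,0,0],[0,0,0],[0,0,0],[0,0,0]]}'
python3 -m handwheel '{"delta_pos":[[0,0,0],[0,0,0],[0,0,0],[0,0,0],[0,0,0]],"rotation":[[0,0,0],[0,0,0],[0,0,0],[0,0,0],[0,0,0]]}'
python3 goal.py .5945 -.201 .0316 3.7664
python3 - <<'E'
from h import *
snap('scene','s3'); a=cv2.imread('pics/s3.png'); cv2.imwrite('pics/s3b.png',cv2.resize(a[90:225,140:300],None,fx=4.4,fy=4.4,interpolation=cv2.INTER_CUBIC))
E
```

```text
time_s: 11.5
ee_pos: [0.5932, -0.2025, 0.1021]
tool_rot: [3.139, -0.001, -2.518]
ft_force: [-0.0, 0.7, -3.2]
opening: 0.43
grip_force: 46.2
time_s: 11.92
ee_pos: [0.595, -0.2026, 0.1069]
tool_rot: [-3.14, 0.001, -2.517]
ft_force: [-0.3, 0.4, -2.5]
opening: 0.431
grip_force: 46.2
t 11.92 pos [ 0.595  -0.2026  0.1069] rpy [-3.1399e+00  9.0000e-04 -2.5172e+00] d [-0.0004  0.0017  0.0752] rot [-0.0017  0.0009 -0.0005] open 0.431 F [-0.3  0.4 -2.5] g 46.21584886685014
```

View pics/s3b.png

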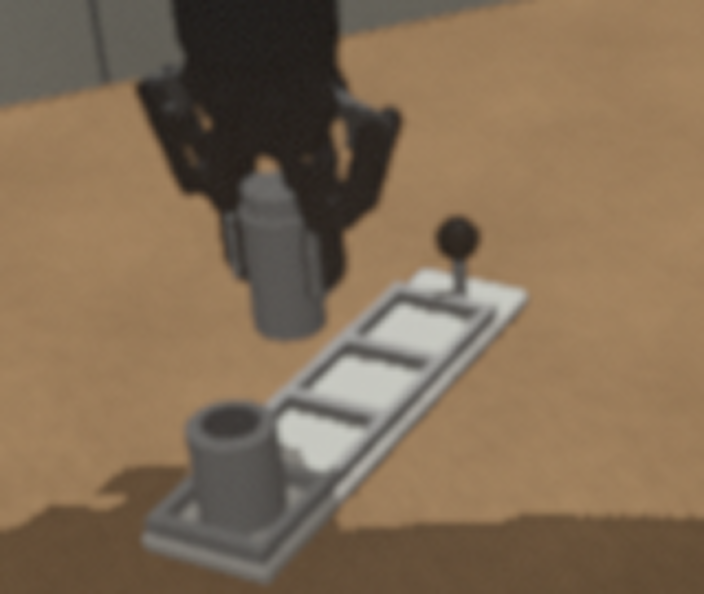

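The short jar stands upright in the end compartment (base at (240,520)). The tall one hangs above the second compartment. Lowering.

```bash
python3 -m handwheel '{"delta_pos":[[0,0.001,0.015],[0,0.001,0.035],[0,0.001,0.055],[0,0.001,0.065],[0,0.001,0.068]],"rotation":[[0,0,0],[0,0,0],[0,0,0],[0,0,0],[0,0,0]]}'
python3 -m handwheel '{"delta_pos":[[0,0,0.002],[0,0,0.0035],[0,0,0.005],[0,0,0.0065],[0,0,0.0065]],"rotation":[[0,0,0],[0,0,0],[0,0,0],[0,0,0],[0,0,0]]}'
python3 -m handwheel '{"delta_pos":[[0,0,0.0005],[0,0,0.001],[0,0,0.001],[0,0,0.001],[0,0,0.001]],"rotation":[[0,0,0],[0,0,0],[0,0,0],[0,0,0],[0,0,0]]}'
python3 goal.py .5945 -.201 .0316 3.7664
```

```text
time_s: 12.38
ee_pos: [0.5926, -0.2007, 0.0356]
tool_rot: [3.139, -0.001, -2.517]
ft_force: [-0.4, 0.7, -0.9]
opening: 0.432
grip_force: 46.2
time_s: 12.8
ee_pos: [0.594, -0.2016, 0.0315]
tool_rot: [-3.141, 0.0, -2.517]
ft_force: [-0.3, 0.6, -1.5]
opening: 0.43
grip_force: 46.2
time_s: 13.22
ee_pos: [0.5942, -0.2016, 0.0314]
tool_rot: [-3.141, 0.0, -2.517]
ft_force: [-2.8, 1.8, 6.5]
opening: 0.431
grip_force: 47.2
t 13.22 pos [ 0.5942 -0.2016  0.0314] rpy [-3.1406e+00  5.0000e-04 -2.5173e+00] d [-0.0006  0.0003 -0.0002] rot [-0.001   0.0005 -0.0005] open 0.431 F [-2.8  1.8  6.5] g 47.204510383307934
```

```bash
python3 -m handwheel '{"delta_pos":[[0,0,0],[0,0,0],[0,0,0],[0,0,0],[0,0,0]],"rotation":[[0,0,0],[0,0,0],[0,0,0],[0,0,0],[0,0,0]]}' 0.45
python3 -m handwheel '{"delta_pos":[[0,0,0],[0,0,-0.02],[0,0,-0.05],[0,0,-0.09],[0,0,-0.13]],"rotation":[[0,0,0],[0,0,0],[0,0,0],[0,0,0],[0,0,0]]}'
python3 goal.py .494 .2005 .16 3.216
```

```text
time_s: 13.63
ee_pos: [0.5938, -0.2014, 0.03]
tool_rot: [3.141, 0.0, -2.517]
ft_force: [-0.6, 0.2, 0.9]
opening: 0.724
grip_force: 0.0
time_s: 14.05
ee_pos: [0.593, -0.2009, 0.1606]
tool_rot: [3.14, -0.001, -2.517]
ft_force: [0.7, -0.5, -0.0]
opening: 0.726
grip_force: 0.0
t 14.05 pos [ 0.593  -0.2009  0.1606] rpy [ 3.1397e+00 -7.0000e-04 -2.5174e+00] d [-0.1543  0.3836  0.0012] rot [ 0.0017 -0.0012  0.5498] open 0.726 F [ 0.7 -0.5 -0. ] g 0.0
```

```bash
python3 -m handwheel '{"delta_pos":[[-0.015,0.038,0],[-0.03,0.075,0],[-0.045,0.113,0],[-0.06,0.15,0],[-0.075,0.188,0]],"rotation":[[0,0,0],[0,0,0],[0,0,0],[0,0,0],[0,0,0]]}'
python3 -m handwheel '{"delta_pos":[[-0.015,0.038,0],[-0.03,0.075,0],[-0.045,0.113,0],[-0.06,0.15,0],[-0.075,0.188,0]],"rotation":[[0,0,0.11],[0,0,0.22],[0,0,0.33],[0,0,0.44],[0,0,0.55]]}'
python3 -m handwheel '{"delta_pos":[[0,0,0],[0,0,0],[0,0,0],[0,0,0],[0,0,0]],"rotation":[[0,0,0],[0,0,0],[0,0,0],[0,0,0],[0,0,0]]}' >/dev/null
python3 goal.py .494 .2005 .048 3.216
```

```text
time_s: 14.47
ee_pos: [0.5441, -0.0036, 0.1601]
tool_rot: [-3.141, 0.0, -2.518]
ft_force: [-0.2, 1.1, -1.0]
opening: 0.731
grip_force: 0.0
time_s: 14.88
ee_pos: [0.4957, 0.1908, 0.1603]
tool_rot: [3.142, 0.001, -3.067]
ft_force: [1.1, 0.2, 0.4]
opening: 0.726
grip_force: 0.0
t 15.3 pos [0.4968 0.1879 0.1601] rpy [-3.1415e+00  1.0000e-04 -3.0628e+00] d [0.0018 0.0128 0.1121] rot [-0.      0.0001  0.0044] open 0.727 F [-0.   0.4  0.3] g 0.0
```

```bash
python3 -m handwheel '{"delta_pos":[[0.002,0.013,0],[0.002,0.013,0.01],[0.002,0.013,0.03],[0.002,0.013,0.04],[0.002,0.013,0.04]],"rotation":[[0,0,0.004],[0,0,0.004],[0,0,0.004],[0,0,0.004],[0,0,0.004]]}'
python3 -m handwheel '{"delta_pos":[[0,0,0.015],[0,0,0.03],[0,0,0.045],[0,0,0.06],[0,0,0.072]],"rotation":[[0,0,0],[0,0,0],[0,0,0],[0,0,0],[0,0,0]]}'
python3 -m handwheel '{"delta_pos":[[0,0,0],[0,0,0],[0,0,0],[0,0,0],[0,0,0]],"rotation":[[0,0,0],[0,0,0],[0,0,0],[0,0,0],[0,0,0]]}'
python3 -m handwheel '{"delta_pos":[[0,0,0],[0,0,0],[0,0,0],[0,0,0],[0,0,0]],"rotation":[[0,0,0],[0,0,0],[0,0,0],[0,0,0],[0,0,0]]}' -1 35
python3 -m handwheel '{"delta_pos":[[0,0,0],[0,0,0],[0,0,0],[0,0,0],[0,0,0]],"rotation":[[0,0,0],[0,0,0],[0,0,0],[0,0,0],[0,0,0]]}'
python3 goal.py .5425 -.2382 .048 3.7664
```

```text
time_s: 15.72
ee_pos: [0.4918, 0.2008, 0.1168]
tool_rot: [-3.141, -0.005, -3.066]
ft_force: [-0.4, -0.0, -0.2]
opening: 0.728
grip_force: 0.0
time_s: 16.13
ee_pos: [0.4933, 0.2013, 0.0473]
tool_rot: [-3.142, -0.0, -3.066]
ft_force: [-0.4, -0.3, -0.5]
opening: 0.723
grip_force: 0.0
time_s: 16.55
ee_pos: [0.4941, 0.2019, 0.0491]
tool_rot: [3.141, 0.002, -3.066]
ft_force: [0.1, -0.0, -0.1]
opening: 0.726
grip_force: 0.0
time_s: 16.97
ee_pos: [0.4939, 0.202, 0.0489]
tool_rot: [3.141, 0.001, -3.066]
ft_force: [-0.8, -0.7, 6.2]
opening: 0.534
grip_force: 35.6
time_s: 17.38
ee_pos: [0.4939, 0.2019, 0.0489]
tool_rot: [3.141, 0.001, -3.066]
ft_force: [-1.1, -0.6, 5.8]
opening: 0.537
grip_force: 35.6
t 17.38 pos [0.4939 0.2019 0.0489] rpy [ 3.1414e+00  1.3000e-03 -3.0656e+00] d [-0.0151 -0.4426  0.0008] rot [-2.000e-04  1.300e-03 -5.488e-01] open 0.537 F [-1.1 -0.6  5.8] g 35.60654819011688
```

Lid held (45.6 mm). Lift and carry.

```bash
python3 -m handwheel '{"delta_pos":[[0,0,-0.01],[0,0,-0.04],[0,0,-0.07],[0,0,-0.1],[0,0,-0.12]],"rotation":[[0,0,0],[0,0,0],[0,0,0],[0,0,0],[0,0,0]]}'
python3 -m handwheel '{"delta_pos":[[0,-0.035,0],[0,-0.075,0],[0,-0.115,0],[0,-0.155,0],[0,-0.19,0]],"rotation":[[0,0,0],[0,0,0],[0,0,0],[0,0,0],[0,0,0]]}'
python3 -m handwheel '{"delta_pos":[[-0.003,-0.035,0],[-0.006,-0.07,0],[-0.009,-0.105,0],[-0.012,-0.14,0],[-0.015,-0.175,0]],"rotation":[[0,0,0],[0,0,-0.1],[0,0,-0.2],[0,0,-0.3],[0,0,-0.4]]}'
python3 -m handwheel '{"delta_pos":[[0,0,0],[0,0,0],[0,0,0],[0,0,0],[0,0,0]],"rotation":[[0,0,0],[0,0,0],[0,0,0],[0,0,0],[0,0,0]]}' >/dev/null
python3 goal.py .5424 -.2382 .16 3.7664
```

```text
time_s: 17.8
ee_pos: [0.4938, 0.2019, 0.1715]
tool_rot: [3.141, 0.002, -3.066]
ft_force: [0.6, 1.5, -0.6]
opening: 0.534
grip_force: 36.4
time_s: 18.22
ee_pos: [0.5074, 0.0103, 0.1685]
tool_rot: [-3.141, 0.0, -3.066]
ft_force: [1.6, 1.1, -1.4]
opening: 0.534
grip_force: 36.6
time_s: 18.63
ee_pos: [0.5358, -0.1627, 0.1684]
tool_rot: [3.141, 0.0, -2.661]
ft_force: [1.7, 0.6, -0.5]
opening: 0.542
grip_force: 36.6
t 19.05 pos [ 0.536  -0.1599  0.1682] rpy [ 3.1414e+00  1.0000e-04 -2.6648e+00] d [ 0.0302 -0.0726  0.0082] rot [ 2.00e-04  1.00e-04 -1.48e-01] open 0.539 F [-0.1  0.3 -2.1] g 36.70347511768341
```

```bash
python3 -m handwheel '{"delta_pos":[[0.01,-0.025,0],[0.02,-0.05,0],[0.0302,-0.0726,0],[0.0302,-0.0726,0],[0.0302,-0.0726,0]],"rotation":[[0,0,-0.05],[0,0,-0.1],[0,0,-0.148],[0,0,-0.148],[0,0,-0.148]]}'
python3 -m handwheel '{"delta_pos":[[0,0,0.01],[0,0,0.03],[0,0,0.05],[0,0,0.06],[0,0,0.06]],"rotation":[[0,0,0],[0,0,0],[0,0,0],[0,0,0],[0,0,0]]}'
python3 -m handwheel '{"delta_pos":[[0,0,0],[0,0,0],[0,0,0],[0,0,0],[0,0,0]],"rotation":[[0,0,0],[0,0,0],[0,0,0],[0,0,0],[0,0,0]]}' >/dev/null
python3 goal.py .5424 -.2382 .0449 3.7664
```

```text
time_s: 19.47
ee_pos: [0.5423, -0.2394, 0.168]
tool_rot: [3.141, 0.0, -2.519]
ft_force: [-0.2, 0.1, -1.1]
opening: 0.536
grip_force: 36.9
time_s: 19.88
ee_pos: [0.541, -0.237, 0.1048]
tool_rot: [3.137, -0.001, -2.517]
ft_force: [-0.5, -0.1, -2.0]
opening: 0.538
grip_force: 36.9
t 20.3 pos [ 0.5428 -0.2397  0.1089] rpy [-3.1404e+00  4.0000e-04 -2.5178e+00] d [-0.0005  0.0015  0.064 ] rot [-0.0012  0.0004 -0.001 ] open 0.535 F [ 0.5 -0.6 -1.1] g 36.930633187294006
```

```bash
python3 -m handwheel '{"delta_pos":[[0,0.0008,0.015],[0,0.0008,0.035],[0,0.0008,0.05],[0,0.0008,0.055],[0,0.0008,0.057]],"rotation":[[0,0,0],[0,0,0],[0,0,0],[0,0,0],[0,0,0]]}'
python3 -m handwheel '{"delta_pos":[[0,0,0.002],[0,0,0.0035],[0,0,0.005],[0,0,0.0065],[0,0,0.0065]],"rotation":[[0,0,0],[0,0,0],[0,0,0],[0,0,0],[0,0,0]]}'
python3 -m handwheel '{"delta_pos":[[0,0,0.0005],[0,0,0.001],[0,0,0.001],[0,0,0.001],[0,0,0.001]],"rotation":[[0,0,0],[0,0,0],[0,0,0],[0,0,0],[0,0,0]]}'
python3 goal.py .5424 -.2382 .0449 3.7664
```

```text
time_s: 20.72
ee_pos: [0.5414, -0.2383, 0.0501]
tool_rot: [3.14, -0.0, -2.518]
ft_force: [0.6, -0.3, -1.3]
opening: 0.538
grip_force: 36.9
time_s: 21.13
ee_pos: [0.5423, -0.239, 0.045]
tool_rot: [-3.141, 0.0, -2.518]
ft_force: [0.4, -0.2, -0.7]
opening: 0.543
grip_force: 37.1
time_s: 21.55
ee_pos: [0.5425, -0.239, 0.0449]
tool_rot: [-3.14, 0.001, -2.518]
ft_force: [-1.8, 1.1, 7.3]
opening: 0.537
grip_force: 37.7
t 21.55 pos [ 0.5425 -0.239   0.0449] rpy [-3.1403e+00  6.0000e-04 -2.5176e+00] d [-0.0004  0.0007 -0.    ] rot [-0.0013  0.0006 -0.0008] open 0.537 F [-1.8  1.1  7.3] g 37.69211947917938
```

Contact. Release and go for the bottle.

```bash
python3 -m handwheel '{"delta_pos":[[0,0,0],[0,0,0],[0,0,0],[0,0,0],[0,0,0]],"rotation":[[0,0,0],[0,0,0],[0,0,0],[0,0,0],[0,0,0]]}' 0.45
python3 -m handwheel '{"delta_pos":[[0,0,0],[0,0,-0.02],[0,0,-0.05],[0,0,-0.09],[0,0,-0.13]],"rotation":[[0,0,0],[0,0,0],[0,0,0],[0,0,0],[0,0,0]]}'
python3 goal.py .431 .196 .16 3.216
```

```text
time_s: 21.97
ee_pos: [0.5419, -0.2386, 0.0434]
tool_rot: [3.141, 0.0, -2.518]
ft_force: [-0.8, -0.6, 0.4]
opening: 0.722
grip_force: 0.0
time_s: 22.38
ee_pos: [0.5412, -0.2381, 0.1742]
tool_rot: [3.14, -0.0, -2.518]
ft_force: [1.4, -0.7, 0.7]
opening: 0.725
grip_force: 0.0
t 22.38 pos [ 0.5412 -0.2381  0.1742] rpy [ 3.1396e+00 -5.0000e-04 -2.5176e+00] d [-0.1642  0.4167  0.0149] rot [ 0.0018 -0.001   0.5496] open 0.725 F [ 1.4 -0.7  0.7] g 0.0
```

```bash
python3 -m handwheel '{"delta_pos":[[-0.014,0.036,0],[-0.028,0.072,0],[-0.042,0.108,0],[-0.056,0.144,0],[-0.07,0.18,0]],"rotation":[[0,0,0],[0,0,0],[0,0,0],[0,0,0],[0,0,0]]}'
python3 -m handwheel '{"delta_pos":[[-0.014,0.036,0],[-0.028,0.072,0],[-0.042,0.108,0],[-0.056,0.144,0],[-0.07,0.18,0]],"rotation":[[0,0,0],[0,0,0.1],[0,0,0.2],[0,0,0.3],[0,0,0.4]]}'
python3 -m handwheel '{"delta_pos":[[0,0,0],[0,0,0],[0,0,0],[0,0,0],[0,0,0]],"rotation":[[0,0,0],[0,0,0],[0,0,0],[0,0,0],[0,0,0]]}' >/dev/null
python3 goal.py .431 .196 .16 3.216
```

```text
time_s: 22.8
ee_pos: [0.4929, -0.0503, 0.1736]
tool_rot: [-3.141, 0.0, -2.518]
ft_force: [1.4, 1.3, 0.2]
opening: 0.729
grip_force: 0.0
time_s: 23.22
ee_pos: [0.4445, 0.1369, 0.1738]
tool_rot: [-3.142, 0.001, -2.923]
ft_force: [0.9, 0.0, -0.7]
opening: 0.727
grip_force: 0.0
t 23.63 pos [0.4456 0.1342 0.1735] rpy [-3.1415 -0.     -2.9188] d [0.0006 0.0635 0.0135] rot [-0.     -0.      0.1484] open 0.725 F [ 0.8 -0.8  1.5] g 0.0
```

```bash
python3 -m handwheel '{"delta_pos":[[0,0.02,0],[0,0.045,0],[0,0.0635,0],[0,0.0635,0.01],[0,0.0635,0.0135]],"rotation":[[0,0,0.05],[0,0,0.1],[0,0,0.148],[0,0,0.148],[0,0,0.148]]}'
python3 -m handwheel '{"delta_pos":[[0,0,0],[0,0,0],[0,0,0],[0,0,0],[0,0,0]],"rotation":[[0,0,0],[0,0,0],[0,0,0],[0,0,0],[0,0,0]]}'
python3 goal.py .431 .196 .032 3.216
python3 - <<'E'
from h import *
snap('wrist','w4')
print(proj('w4',(.431,.196,.084)))
E
```

```text
time_s: 24.05
ee_pos: [0.4311, 0.1968, 0.1589]
tool_rot: [-3.141, -0.001, -3.065]
ft_force: [-0.5, -0.2, -0.1]
opening: 0.721
grip_force: 0.0
time_s: 24.47
ee_pos: [0.4315, 0.1968, 0.1604]
tool_rot: [3.142, 0.001, -3.066]
ft_force: [-0.5, -0.4, 0.4]
opening: 0.725
grip_force: 0.0
t 24.47 pos [0.4315 0.1968 0.1604] rpy [ 3.1415e+00  5.0000e-04 -3.0662e+00] d [ 0.0006 -0.0007  0.1284] rot [0.0001 0.0005 0.0009] open 0.725 F [-0.5 -0.4  0.4] g 0.0
[281.13221647 214.03658398]
```

View pics/w4.png

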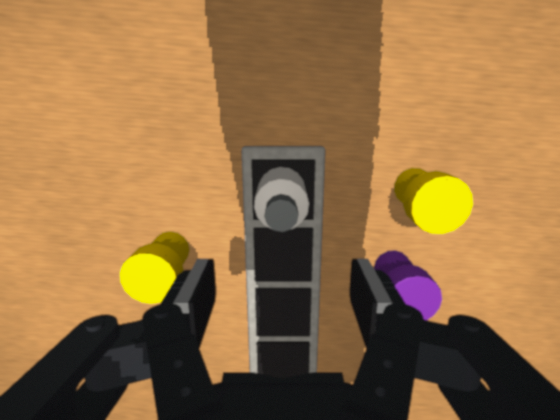

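The bottle's cap is at (282,212) against a predicted (281,214): aligned. The decoys are well clear of the fingers.

```bash
python3 -m handwheel '{"delta_pos":[[0,0,0.025],[0,0,0.055],[0,0,0.085],[0,0,0.115],[0,0,0.128]],"rotation":[[0,0,0],[0,0,0],[0,0,0],[0,0,0],[0,0,0]]}'
python3 -m handwheel '{"delta_pos":[[0,0,0],[0,0,0],[0,0,0],[0,0,0],[0,0,0]],"rotation":[[0,0,0],[0,0,0],[0,0,0],[0,0,0],[0,0,0]]}'
python3 -m handwheel '{"delta_pos":[[0,0,0],[0,0,0],[0,0,0],[0,0,0],[0,0,0]],"rotation":[[0,0,0],[0,0,0],[0,0,0],[0,0,0],[0,0,0]]}' -1 35
python3 -m handwheel '{"delta_pos":[[0,0,0],[0,0,0],[0,0,0],[0,0,0],[0,0,0]],"rotation":[[0,0,0],[0,0,0],[0,0,0],[0,0,0],[0,0,0]]}'
python3 goal.py .4904 -.2755 .032 3.7664
```

```text
time_s: 24.93
ee_pos: [0.429, 0.1968, 0.0283]
tool_rot: [-3.141, -0.004, -3.066]
ft_force: [-0.5, 0.3, -0.1]
opening: 0.724
grip_force: 0.0
time_s: 25.35
ee_pos: [0.4323, 0.1974, 0.0336]
tool_rot: [3.141, 0.002, -3.066]
ft_force: [0.3, -0.3, -0.2]
opening: 0.724
grip_force: 0.0
time_s: 25.77
ee_pos: [0.4317, 0.1972, 0.033]
tool_rot: [3.142, 0.001, -3.066]
ft_force: [-0.2, -1.0, 5.8]
opening: 0.478
grip_force: 35.3
time_s: 26.18
ee_pos: [0.4317, 0.1972, 0.033]
tool_rot: [3.142, 0.001, -3.066]
ft_force: [-1.9, -0.5, 5.6]
opening: 0.48
grip_force: 35.3
t 26.18 pos [0.4317 0.1972 0.033 ] rpy [ 3.1415e+00  1.3000e-03 -3.0657e+00] d [-0.0226 -0.4758  0.001 ] rot [-3.000e-04  1.300e-03 -5.489e-01] open 0.48 F [-1.9 -0.5  5.6] g 35.290432828478515
```

```bash
python3 -m handwheel '{"delta_pos":[[0,0,-0.01],[0,0,-0.04],[0,0,-0.07],[0,0,-0.1],[0,0,-0.13]],"rotation":[[0,0,0],[0,0,0],[0,0,0],[0,0,0],[0,0,0]]}'
python3 -m handwheel '{"delta_pos":[[0,-0.035,0],[0,-0.075,0],[0,-0.115,0],[0,-0.155,0],[0,-0.19,0]],"rotation":[[0,0,0],[0,0,0],[0,0,0],[0,0,0],[0,0,0]]}'
python3 -m handwheel '{"delta_pos":[[-0.004,-0.035,0],[-0.009,-0.07,0],[-0.013,-0.105,0],[-0.018,-0.14,0],[-0.0226,-0.175,0]],"rotation":[[0,0,0],[0,0,-0.1],[0,0,-0.2],[0,0,-0.3],[0,0,-0.4]]}'
python3 -m handwheel '{"delta_pos":[[0,0,0],[0,0,0],[0,0,0],[0,0,0],[0,0,0]],"rotation":[[0,0,0],[0,0,0],[0,0,0],[0,0,0],[0,0,0]]}'
python3 goal.py .4904 -.2755 .16 3.7664
```

```text
time_s: 26.6
ee_pos: [0.4308, 0.1972, 0.1641]
tool_rot: [3.141, 0.0, -3.066]
ft_force: [0.9, -0.7, -1.0]
opening: 0.485
grip_force: 35.9
time_s: 27.02
ee_pos: [0.4454, 0.0056, 0.1629]
tool_rot: [-3.141, 0.001, -3.066]
ft_force: [1.1, 0.7, -1.1]
opening: 0.479
grip_force: 35.9
time_s: 27.43
ee_pos: [0.4814, -0.1669, 0.1628]
tool_rot: [-3.141, 0.0, -2.661]
ft_force: [-0.0, 0.1, -1.8]
opening: 0.479
grip_force: 35.9
time_s: 27.85
ee_pos: [0.4814, -0.1641, 0.1623]
tool_rot: [-3.142, 0.0, -2.665]
ft_force: [0.8, 0.5, -0.9]
opening: 0.482
grip_force: 36.1
t 27.85 pos [ 0.4814 -0.1641  0.1623] rpy [-3.1416e+00  2.0000e-04 -2.6648e+00] d [ 0.0431 -0.1032  0.0023] rot [-1.000e-04  2.000e-04 -1.481e-01] open 0.482 F [ 0.8  0.5 -0.9] g 36.08558712992817
```

```bash
python3 -m handwheel '{"delta_pos":[[0.013,-0.032,0],[0.027,-0.065,0],[0.04,-0.095,0],[0.0431,-0.1032,0],[0.0431,-0.1032,0]],"rotation":[[0,0,-0.05],[0,0,-0.1],[0,0,-0.148],[0,0,-0.148],[0,0,-0.148]]}'
python3 -m handwheel '{"delta_pos":[[0,0,0.01],[0,0,0.03],[0,0,0.05],[0,0,0.06],[0,0,0.06]],"rotation":[[0,0,0],[0,0,0],[0,0,0],[0,0,0],[0,0,0]]}'
python3 -m handwheel '{"delta_pos":[[0,0,0],[0,0,0],[0,0,0],[0,0,0],[0,0,0]],"rotation":[[0,0,0],[0,0,0],[0,0,0],[0,0,0],[0,0,0]]}' >/dev/null
python3 goal.py .4904 -.2755 .029 3.7664
```

```text
time_s: 28.27
ee_pos: [0.4903, -0.2778, 0.1619]
tool_rot: [-3.142, -0.0, -2.52]
ft_force: [0.3, -0.6, -1.4]
opening: 0.482
grip_force: 36.3
time_s: 28.68
ee_pos: [0.4891, -0.2737, 0.099]
tool_rot: [3.137, -0.001, -2.517]
ft_force: [-0.8, 0.2, -2.4]
opening: 0.478
grip_force: 36.3
t 29.1 pos [ 0.4907 -0.2768  0.1028] rpy [-3.1404e+00  4.0000e-04 -2.5177e+00] d [-0.0005  0.0014  0.0738] rot [-0.0012  0.0004 -0.0009] open 0.481 F [-0.1  0.1 -1.9] g 36.26260816119611
```

```bash
python3 -m handwheel '{"delta_pos":[[0,0.0008,0.02],[0,0.0008,0.04],[0,0.0008,0.055],[0,0.0008,0.065],[0,0.0008,0.067]],"rotation":[[0,0,0],[0,0,0],[0,0,0],[0,0,0],[0,0,0]]}'
python3 -m handwheel '{"delta_pos":[[0,0,0.002],[0,0,0.0035],[0,0,0.005],[0,0,0.0065],[0,0,0.0065]],"rotation":[[0,0,0],[0,0,0],[0,0,0],[0,0,0],[0,0,0]]}'
python3 -m handwheel '{"delta_pos":[[0,0,0.0005],[0,0,0.001],[0,0,0.001],[0,0,0.001],[0,0,0.001]],"rotation":[[0,0,0],[0,0,0],[0,0,0],[0,0,0],[0,0,0]]}'
python3 goal.py .4904 -.2755 .029 3.7664
```

```text
time_s: 29.52
ee_pos: [0.489, -0.2751, 0.0332]
tool_rot: [3.139, -0.0, -2.518]
ft_force: [-0.1, 0.0, -1.2]
opening: 0.477
grip_force: 36.3
time_s: 29.93
ee_pos: [0.4903, -0.2763, 0.0292]
tool_rot: [-3.14, 0.0, -2.518]
ft_force: [0.5, 0.2, -0.6]
opening: 0.476
grip_force: 36.3
time_s: 30.35
ee_pos: [0.4904, -0.2764, 0.0291]
tool_rot: [-3.14, 0.0, -2.518]
ft_force: [-3.5, 1.5, 9.8]
opening: 0.479
grip_force: 37.2
t 30.35 pos [ 0.4904 -0.2764  0.0291] rpy [-3.1401e+00  2.0000e-04 -2.5177e+00] d [-0.0005  0.0007  0.0001] rot [-0.0015  0.0002 -0.0009] open 0.479 F [-3.5  1.5  9.8] g 37.2396711492911
```

Contact. Release, rise and move aside, then check.

```bash
python3 -m handwheel '{"delta_pos":[[0,0,0],[0,0,0],[0,0,0],[0,0,0],[0,0,0]],"rotation":[[0,0,0],[0,0,0],[0,0,0],[0,0,0],[0,0,0]]}' 0.45
python3 -m handwheel '{"delta_pos":[[0,0,0],[0,0,-0.02],[0,0,-0.06],[0,0,-0.1],[0,0,-0.14]],"rotation":[[0,0,0],[0,0,0],[0,0,0],[0,0,0],[0,0,0]]}'
python3 -m handwheel '{"delta_pos":[[0,0.035,0],[0,0.07,0],[0,0.11,0],[0,0.15,0],[0,0.18,0]],"rotation":[[0,0,0],[0,0,0],[0,0,0],[0,0,0],[0,0,0]]}'
python3 - <<'E'
from h import *
snap('scene','s9');snap('top','t9'); a=cv2.imread('pics/s9.png')[100:230,150:290];b=cv2.imread('pics/t9.png')[115:285,310:450]
cv2.imwrite('pics/f9.png',np.hstack([cv2.resize(a,(390,362),interpolation=2),cv2.resize(b,(298,362),interpolation=2)]))
E
```

```text
time_s: 30.77
ee_pos: [0.4898, -0.2758, 0.0274]
tool_rot: [3.141, 0.0, -2.518]
ft_force: [0.1, 0.1, 0.3]
opening: 0.728
grip_force: 0.0
time_s: 31.18
ee_pos: [0.4894, -0.2754, 0.1688]
tool_rot: [3.141, -0.0, -2.518]
ft_force: [1.7, -0.8, 0.4]
opening: 0.724
grip_force: 0.0
time_s: 31.6
ee_pos: [0.3832, -0.1278, 0.1672]
tool_rot: [3.141, 0.0, -2.517]
ft_force: [0.4, -0.8, 0.7]
opening: 0.725
grip_force: 0.0
```

View pics/f9.png

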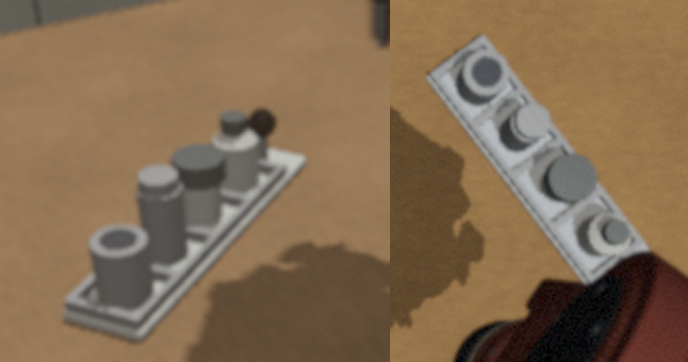

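View pics/t9.png

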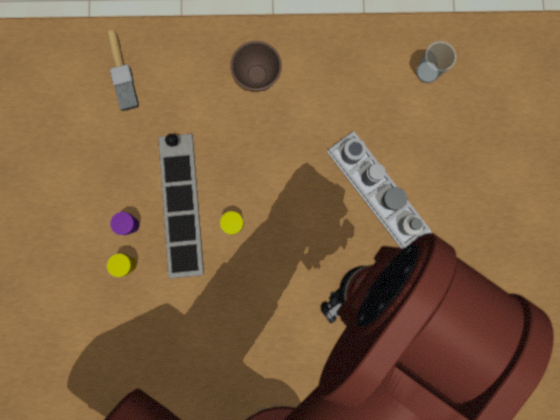

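All four jars stand upright in their own compartments: short at (353,150), tall (372,175), mushroom (394,198) and bottle (412,225) by the knob. Bowl, beaker and brush are where they were, and the gripper is clear.

```bash
python3 -c "
from plant import arm; print(arm.job_done())"
```

```text
the job is handed in; nothing more can be done
None
```

All four jars stand upright in the grinding rack in reverse order (short farthest from the knob, then tall, mushroom and bottle nearest it); the job was handed in at about 32 s, and the hand-in returned no verdict.

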